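# Switch on the dye-bath heater at its sunken safety knob

### The job

Switch on the dye-bath heater: lift the round dust cover off the control box and set it upright on the table, then push the sunken knob down gently until you feel that it is free, keep it pushed and turn it clockwise as far as it goes, and let it spring back up into its ON notch. Never force the knob: do not twist it hard while its catch still holds it or push it much harder than it needs, and do not knock over the bottle or the jar standing by.

Things in the scene. Friction and masses are not known exactly. Their poses are not given: they have to be found in the camera images.
- heater: grey metal control box fixed to the table, 200 (x) by 160 (y) mm, top face 60 mm above the table; origin under its centre on the table, z up. Raised marks beside the collar on top: a single one in line with the knob's bar at OFF, a double one at ON. The table to the right of the box (140 to 280 mm from its origin towards world -y) is clear.
- well_mouth (a point): centre of the mouth of the well in which the knob is sunk, level with the rim of the black collar, 85 mm above the table. Collar: outside diameter 100 mm, mouth 84 mm wide inside a lip 4 mm thick; below the lip the well is 92 mm wide and has a floor ledge 36 mm above the table.
- cover_grip (a point): middle of the grip of the loose round grey dust cover, on its axis, z along the axis (up). A 98 mm disc 6 mm thick, with a 78 mm spigot 4 mm deep under it that sits in the mouth of the collar, and on top a round grip 18 to 24 mm in diameter, 26 mm high. This point is 26 mm above the cover's underside, 10 mm below the grip's top. About 0.12 kg.
- knob_grip (a point): centre of the black knob's bar grip, half-way up, on the turning axis in the middle of the well; x along the bar, y across it, z up. Bar 46 mm long, 12 wide, 20 high, on a round skirt of 62 mm diameter; skirt's top 10 mm below this point, bar's top 10 mm above it (8 mm below the collar's rim). Bar and skirt turn and sink together; fingertips may rest on the skirt.
- knob (a joint): turn of the knob in rad, clockwise seen from above: 0 = OFF, 1.25 = ON at the end stop. It has only about 0.1 of free play at either end until it is pushed down far enough; then it turns freely with about 0.05 N m.
- press (a joint): push depth of the knob in m, 0 = up. A spring resists with about 5 N at the top and 0.35 N more per mm. The depth at which it comes free to turn differs from box to box, 3 to 13 mm, and must be felt: 1 mm beyond it the knob meets a rubber buffer, 7 N more per mm. Keep it pushed while turning; at either end it springs up by itself when let go.
- buffer (a joint): squeeze of the rubber buffer under the knob in m: 0 = not touched. It is damaged beyond 0.0024 m, by a push of about 23 to 27 N on the knob; a push of 12 to 16 N frees the knob in every case.
- dye_bottle_2_mid (a point): middle of a standing squeeze bottle, 66 mm in diameter, 225 mm tall; a bystander, to be left standing
- black_jar_1_mid (a point): middle of a small standing black jar, 70 mm in diameter, 78 mm tall; a bystander, to be left standing
- catch (a joint): hidden springy catch that holds the knob until it is pushed down far enough: its twist in rad, 0 = not loaded. It gives 0.067 rad for each N m with which a knob that is not free is twisted, and it is bent beyond 0.06 rad (0.9 N m).
There are look-alikes about, which are no part of the job. Of the things like the part that bears cover_grip, leave any that is blue or pink; of the rest the larger one is meant.

How it is judged (in metres and radians):
On the way, in this order (a step that is already met when the one before it is completed fails the run):
1. the dust cover stands upright on the table (height (world z) of cover_grip below 0.04 m and angle between cover_grip's own z axis and vertical below 0.2 rad), for 0.2 s.
2. the knob is turned half-way while pushed down (value of joint knob above 0.6 rad and value of joint press above 0.002 m).
At the end, for the whole second after the job is handed in: the knob is turned beyond 1.1 rad and has sprung up to within 2 mm of its top position, so that it sits in the ON notch; the dust cover stands upright (within 0.2 rad) on the table (all of step 1 and value of joint knob above 1.1 rad and value of joint press below 0.002 m); the robot touches nothing.
It fails at once if the rubber buffer under the knob is squeezed by more than 2.4 mm (knob pushed too hard) (value of joint buffer above 0.0024 m).
It fails at once if the catch is bent by more than 0.06 rad (knob twisted hard while not free) (value of joint catch above 0.06 rad or value of joint catch below -0.06 rad).
It fails at once if a bystander (squeeze bottle or black jar) is knocked over (angle between any of dye_bottle_2_mid, black_jar_1_mid's own z axis and vertical above 0.5 rad).
It also fails if it takes over 72 s, if anything falls off the work surface, if the arm or the gripper's body presses on something with over 40 N, if the wrist force passes 120 N, or if a joint passes its speed limit or range.

### The arm

A 6-joint arm with a two-finger parallel gripper is mounted at the origin on a cart in front of the work surface, level with it; the furniture and walls round the work are solid. World frame = base frame: x ahead of the robot, y to its left, z up, the work surface at z = 0. Lengths are in mm, angles in rad, forces in N, time in s.
With the tool pointing down it reaches from about 275 to 750 mm from the base axis. Payload 10.2 kg.
Tool frame: the origin (TCP) lies between the finger pads; the fingertips stand 17 mm ahead of it and the grasp point (between the pads) lies 2 mm behind it; z points along the fingers, y is the line along which they close (so a half turn about z gives the same grasp; the last joint's range is limited). The gripper opens to 85 mm and grips with 20 to 120 N. Pads are 22 mm wide; open, the fingers measure 114 mm over their backs; the gripper's body (76 mm by 85 mm) begins 54 mm behind the grasp point. The pads swing forward as they close: fully open they stand 13 mm farther back than shut.
Start: joints at [1.108, 0.313, 1.498, -0, 1.331, -0.223], TCP at [124.705, 509.98, 248.294] pointing down, gripper open.
Joint ranges: [-2.94, 2.94], [-0.97, 2.17], [0.19, 2.56], [-1.23, 4.37], [0.02, 3.11], [-2.88, 2.88]. Speed limits (rad/s): [2.39, 2.39, 3.01, 3.14, 3.14, 3.14].

### API

Orientations are given as a unit quaternion [w, x, y, z].
In Python, from rig import * gives the robot as it stands.
- The arm moves only by the tool step_arm, never from a script. Its argument "commands" is text: rows parted by semicolons, each of 7 numbers parted by spaces: the opening, from 0 (shut) to 1 (fully open), then the shift along the tool's x, y, z in cm, then the turn, a rotation vector about the tool's x, y, z in rad. In form: hand x y z rx ry rz; .... A call has 1 to 20 rows; each row is the pose to reach, as a shift and turn from the pose commanded when the call began, along the tool's axes at that moment; what a row does not reach only later rows make up. A row lasts 1/12 s, in which the tool goes at most 41.7 mm and 7.16 degrees, less where a joint would pass 70% of its speed; a pose out of reach is approached as far as the arm can. A call with a gripper value outside its range is refused whole. The fingers move at their own pace and stop on an object; "newtons" is the grip in N (left out, the last holds). Time passes only in rows, so rows that repeat a pose let the fingers close. It gives the time, the measured TCP pose, the force, the opening and the grip force at its end, in the units of the state.
- sense(): the state, without advancing time (a new reading comes with each control period).
- capture(name): name is "side" or "top" or "wrist"; returns the picture (384x512x3 uint8, red, green, blue); there is no depth.
- camera_model(name): a dict with "mtx" (3x3 intrinsics, pixels), "eye" and "rotation" of the camera in the world. Camera axes: x right, y down, z forward; pixel columns grow to the right and rows downward; lengths in mm; the calibration is good to about 2 mm. The wrist camera is an equidistant fisheye: a pixel r from the principal point sees the ray r / f radians off the axis. A picture is of the moment at which its call begins: read the wrist's pose just before it. camera_model takes no time and is no camera call; for the wrist camera it gives the pose at the moment of the call.
- finish_job(): hands the job in; it is judged then, once.
Trained networks look in the newest picture that a camera, given by its name, has taken for a name from the list of things; names that differ only in an ending like _2 or _b are one class to them, and where a whole thing is asked for, a point or a joint stands for the part that bears it (a point fixed in the world has none). Each returns a list of dicts, best first, with "score" (0 to 1); they miss things now and then, are a little off and sometimes report something else, mostly with a low value. They report only what shows in the picture. A call takes as long as a camera call. They do not tell look-alikes from the thing itself.
- search_frame(camera, label): "rect" ([centre column, centre row, width, height] in pixels, round what is visible of it).
- trace(camera, label): "mask" (384x512 bool, what is visible of it) and "rect" ([centre column, centre row, width, height] in pixels, round what is visible of it).
- spot_point(camera, label): "xy" ([column, row] in pixels: a listed point, or the origin of a listed thing).
The state is a dict: "time_s": time; "joints": joint angles; "dq": joint speeds; "tau": joint torques, N m; "eef_pos": TCP position; "ee_rot": TCP orientation; "force": force on the tool from outside, world axes, zero at the start; "wrist_torque": the same for the moment, N m; "grip_width": opening from 0.0 (shut) to 1.0 (fully open); "grip_force": force on a finger pad.
Only numpy, scipy, OpenCV 4.12 (cv2) and the standard library are available. Lean on these libraries where they do the work, as an engineer would, in place of code of your own. Each camera call takes 0.05 s, during which the arm holds its last target. There are 200 camera calls.

## Working session

There is one attempt and no reset: what is moved stays moved. The work goes in short steps, Python scripts to look and compute and a tool call to move; the robot and the scene stay as the last step left them, time stands still between calls to the robot, and variables do not carry over. Pictures are saved under pics/ and viewed, at most 10 in all, crops included, and the job is handed in when it is done.

Besides the shell and the picture viewer there is one more tool, called after "Request:" as name(argument=value, ...) on one line, values as JSON. step_arm: Moves the arm, as the interface text tells. Its arguments: {"type":"object","properties":{"commands":{"type":"string"},"newtons":{"type":"number"}},"required":["commands"]}

```bash
mkdir -p pics; cat > h.py <<'E'
from rig import *
import numpy as np, cv2
from scipy.spatial.transform import Rotation as R
def ray(cam,px,m=None):
    m=m or camera_model(cam); K=np.array(m["mtx"]); 
    x=(px[0]-K[0,2])/K[0,0]; y=(px[1]-K[1,2])/K[1,1]
    if cam=="wrist":
        r=np.hypot(x,y); d=np.array([x/r*np.sin(r),y/r*np.sin(r),np.cos(r)]) if r>1e-9 else np.array([0,0,1.])
    else: d=np.array([x,y,1.])
    d=np.array(m["rotation"])@d
    return np.array(m["eye"],float),d/np.linalg.norm(d)
def onz(cam,px,z,m=None):
    e,d=ray(cam,px,m); return e+d*(z-e[2])/d[2]
def tri(rs):
    A=0;b=0
    for e,d in rs:
        P=np.eye(3)-np.outer(d,d);A=A+P;b=b+P@e
    return np.linalg.solve(A,b)
def save(n,im): cv2.imwrite("pics/"+n,im[:,:,::-1])
def Rt():
    q=sense()["ee_rot"]; return R.from_quat([q[1],q[2],q[3],q[0]])
E
python3 - <<'E'
from h import *
s=sense();print(s)
ims=[capture(c) for c in("side","top","wrist")]
save("a.png",np.vstack([np.hstack(ims[:2])]) if 0 else cv2.resize(np.hstack(ims[:2]),(800,300)))
save("top.png",ims[1]);save("side.png",ims[0]);save("wr.png",ims[2])
for c in("side","top","wrist"):
    m=camera_model(c);print(c,np.array(m["eye"]).round(),np.array(m["rotation"]).round(2).tolist(),np.array(m["mtx"]).round().tolist())
    for l in("heater","cover_grip","well_mouth","dye_bottle_2_mid","black_jar_1_mid"):
        for d in spot_point(c,l)[:4]:
            z=dict(heater=0,cover_grip=107,well_mouth=85,dye_bottle_2_mid=112,black_jar_1_mid=39)[l]
            print(c,l,round(d["score"],2),np.round(d["xy"]),onz(c,d["xy"],z).round())
E
```

```text
{'time_s': 0.0, 'joints': array([ 1.10761350e+00,  3.13441632e-01,  1.49845017e+00,  9.82459671e-06,
        1.33097553e+00, -2.23402694e-01]), 'dq': array([-1.62036175e-03,  3.06438451e-04,  2.28890642e-05,  9.43971745e-04,
        9.29571891e-04, -9.04963303e-04]), 'tau': array([-1.38956708e-03, -4.12267435e+01, -2.59738863e+01, -3.55367292e-04,
        4.16901894e-03,  1.07143376e-05]), 'eef_pos': array([124.58526543, 509.76210697, 247.73441218]), 'ee_rot': array([-2.19014617e-04,  1.19604203e-01,  9.92821448e-01, -5.98546421e-04]), 'force': array([0.8243091 , 0.01114169, 0.33036045]), 'wrist_torque': array([0.02092785, 0.01735407, 0.01215633]), 'grip_force': 0.0, 'grip_width': 1.0010578251252915}
side [  26. -623.  575.] [-0.48, 0.82, -0.25, 0.16] [[415.0, 0.0, 255.0], [0.0, 415.0, 192.0], [0.0, 0.0, 1.0]]Traceback (most recent call last):
  File "<stdin>", line 11, in <module>
  File "h.py", line 13, in onz
    e,d=ray(cam,px,m); return e+d*(z-e[2])/d[2]
        ~~~^^^^^^^^^^
  File "h.py", line 10, in ray
    d=np.array(m["rotation"])@d
      ~~~~~~~~~~~~~~~~~~~~~~~^~
ValueError: matmul: Input operand 1 has a mismatch in its core dimension 0, with gufunc signature (n?,k),(k,m?)->(n?,m?) (size 3 is different from 4)
```

```bash
sed -i 's/d=np.array(m\["rotation"\])@d/q=m["rotation"]; d=R.from_quat([q[1],q[2],q[3],q[0]]).apply(d)/' h.py
python3 - <<'E'
from h import *
for c in("side","top","wrist"):
    capture(c)
    m=camera_model(c);print(c,np.array(m["eye"]).round(),ray(c,(256,192))[1].round(2),np.array(m["mtx"]).round().tolist())
    for l in("heater","cover_grip","well_mouth","dye_bottle_2_mid","black_jar_1_mid"):
        for d in spot_point(c,l)[:4]:
            z=dict(heater=0,cover_grip=107,well_mouth=85,dye_bottle_2_mid=112,black_jar_1_mid=39)[l]
            print(c,l,round(d["score"],2),np.round(d["xy"]),onz(c,d["xy"],z).round())
E
```

```text
side [  26. -623.  575.] [ 0.5   0.72 -0.48] [[415.0, 0.0, 255.0], [0.0, 415.0, 192.0], [0.0, 0.0, 1.0]]
side heater 0.7 [294. 234.] [581.   9.   0.]
side cover_grip 0.82 [183. 229.] [302.  25. 107.]
side cover_grip 0.8 [297. 193.] [589.  18. 107.]
side cover_grip 0.63 [238. 257.] [ 347. -111.  107.]
side cover_grip 0.6 [292. 298.] [ 362. -249.  107.]
side well_mouth 0.9 [300. 204.] [586.   2.  85.]
side well_mouth 0.34 [297. 196.] [607.  38.  85.]
side dye_bottle_2_mid 0.56 [232. 150.] [586. 304. 112.]
side black_jar_1_mid 0.62 [273. 184.] [647. 188.  39.]
top [ 320.   92. 1071.] [ 0.18 -0.02 -0.98] [[410.0, 0.0, 252.0], [0.0, 410.0, 186.0], [0.0, 0.0, 1.0]]
top heater 0.63 [276. 164.] [591.  11.   0.]
top cover_grip 0.89 [281. 155.] [587.   7. 107.]
top cover_grip 0.89 [354. 216.] [ 435. -160.  107.]
top cover_grip 0.88 [287. 236.] [390.   1. 107.]
top cover_grip 0.66 [233. 256.] [347. 127. 107.]
top dye_bottle_2_mid 0.97 [149. 154.] [594. 327. 112.]
top black_jar_1_mid 0.8 [213. 142.] [645. 179.  39.]
wrist [ 46. 529. 374.] [ 0.3  -0.07 -0.95] [[297.0, 0.0, 255.0], [0.0, 297.0, 193.0], [0.0, 0.0, 1.0]]
wrist cover_grip 0.69 [ 24. 353.] [337.   8. 107.]
```

View pics/a.png

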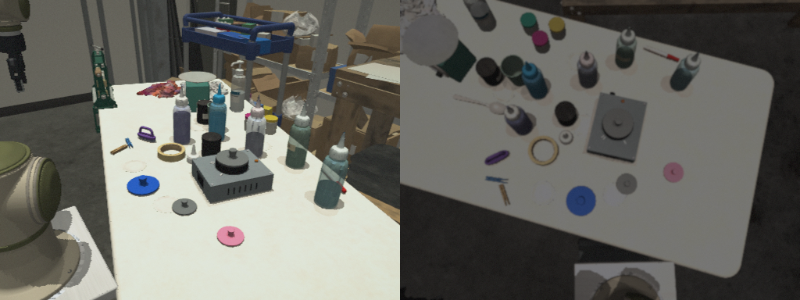

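Candidates: grey cover on box side(297,193)/top(281,155); small grey disc on table side(238,257)/top(287,236)... ; blue side(183,229); pink side(292,298). The larger non-blue/pink one is the grey cover on the box.

```bash
python3 - <<'E'
from h import *
t=cv2.imread("pics/top.png");s=cv2.imread("pics/side.png")
a=cv2.resize(cv2.convertScaleAbs(t[20:270,120:370],alpha=1.8),(400,400));b=cv2.resize(s[100:300,200:400],(400,400))
cv2.imwrite("pics/crop.png",np.hstack([a,b]))
A=[ray(c,p) for c,p in(("side",(297,193)),("top",(281,155)))]
p=tri(A);print(p)
from rig import *
r=Rt();print((r.inv().apply(p-sense()["eef_pos"])).round(1), r.as_matrix().round(3))
# box corners in top
E
```

```text
[583.31012262   8.73686882 113.6563509 ]
[-564.5 -378.   134.6] [[-0.971  0.237  0.   ]
 [ 0.237  0.971  0.   ]
 [-0.     0.    -1.   ]]
```

View pics/crop.png

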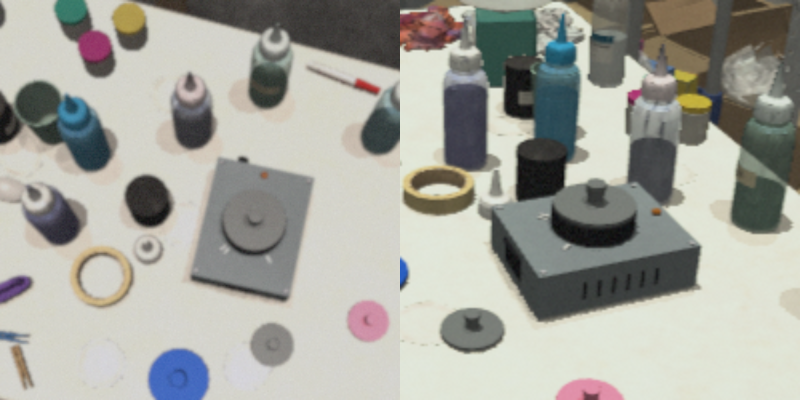

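The crop shows the large grey cover on the collar of the box (chosen); the small grey, blue and pink ones lie on the table. Jar stands left of the box, bottles behind it. Moving above.

Request:
step_arm(commands="1 0 0 -5 0 0 0;1 0 0 -5 0 0 0;1 -56.7 -37.8 -5 0 0 0;1 -56.7 -37.8 -5 0 0 0;1 -56.7 -37.8 -5 0 0 0;1 -56.7 -37.8 -5 0 0 0;1 -56.7 -37.8 -5 0 0 0;1 -56.7 -37.8 -5 0 0 0;1 -56.7 -37.8 -5 0 0 0;1 -56.7 -37.8 -5 0 0 0;1 -56.7 -37.8 -5 0 0 0;1 -56.7 -37.8 -5 0 0 0;1 -56.7 -37.8 -5 0 0 0;1 -56.7 -37.8 -5 0 0 0;1 -56.7 -37.8 -5 0 0 0;1 -56.7 -37.8 -5 0 0 0;1 -56.7 -37.8 -5 0 0 0;1 -56.7 -37.8 -5 0 0 0;1 -56.7 -37.8 -5 0 0 0;1 -56.7 -37.8 -5 0 0 0")

```text
time_s: 2.77
eef_pos: [587.3, 5.1, 297.3]
ee_rot: [-0.0, 0.121, 0.993, -0.0]
force: [-0.7, 0.5, 0.5]
grip_width: 0.998
grip_force: 0.0
```

```bash
cat > look.py <<'E'
from h import *
import sys
def look(labels,zs,n,cams=("wrist","side","top")):
    for c in cams:
        im=capture(c); m=camera_model(c); save(f"{n}_{c}.png",im)
        for l in labels:
            for d in spot_point(c,l)[:3]:
                print(c,l,round(d["score"],2),np.round(d["xy"]),onz(c,d["xy"],zs[l],m).round(1))
    s=sense(); print(s["joints"].round(2),s["eef_pos"].round(1),s["time_s"])
E
python3 - <<'E'
from look import *
look(["cover_grip","well_mouth","heater"],dict(cover_grip=107,well_mouth=85,heater=0),"b")
for c in("wrist","side"):
    print([(round(d["score"],2),np.round(d["rect"])) for d in trace(c,"cover_grip")[:3]])
E
```

```text
wrist cover_grip 0.84 [204.  28.] [419.6  -8.3 107. ]
wrist cover_grip 0.83 [261. 169.] [583.8  13.3 107. ]
wrist cover_grip 0.73 [109.  92.] [ 452.4 -131.5  107. ]
side cover_grip 0.94 [297. 296.] [ 371.9 -248.5  107. ]
side cover_grip 0.89 [298. 192.] [592.   19.3 107. ]
side cover_grip 0.89 [237. 262.] [ 337.6 -122.1  107. ]
side well_mouth 0.63 [297. 204.] [582.8   6.1  85. ]
side heater 0.89 [295. 231.] [590.2  16.7   0. ]
top cover_grip 0.9 [353. 220.] [ 424.6 -158.5  107. ]
top cover_grip 0.71 [232. 256.] [346.4 128.8 107. ]
[-0.19  0.42  1.21 -0.    1.51 -1.52] [585.6   8.4 298.4] 3.3667
[(0.96, array([260., 166.,  86.,  84.])), (0.75, array([208.,  31.,  51.,  51.])), (0.74, array([307.,   4.,  38.,   5.]))]
[(0.95, array([184., 237.,  38.,  26.])), (0.89, array([296., 304.,  36.,  26.])), (0.74, array([235., 267.,  29.,  24.]))]
```

View pics/b_wrist.png

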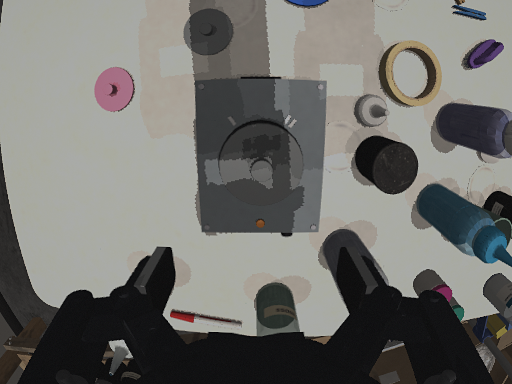

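The wrist view shows the box squarely, cover grip at (261,169), single mark at (232,120), double mark at (290,121), jar at (386,165).

```bash
python3 - <<'E'
from look import *
c="wrist"
for n,px,z in(("disc",(260,166),89),("grip",(261,169),107),("s",(232,120),61),("d",(290,121),61),("tl",(196,81),60),("tr",(326,80),60),("br",(322,233),60),("bl",(203,233),60)): print(n,onz(c,px,z).round(1))
p=onz(c,(261,168.5),107); s=sense(); print(Rt().inv().apply(p-s["eef_pos"]))
E
```

```text
disc [584.1  13.5  89. ]
grip [583.5  14.5 107. ]
s [526.3  -7.1  61. ]
d [544.1  61.1  61. ]
tl [468.  -37.7  60. ]
tr [503.8 116.2  60. ]
br [702.4  73.6  60. ]
bl [663.1 -85.5  60. ]
[  4.19024137   5.58616341 191.3320767 ]
```

Request:
step_arm(commands="1 0.4 0.55 4 0 0 0;0.7 0.4 0.55 8 0 0 0;0.6 0.4 0.55 12 0 0 0;0.6 0.4 0.55 15 0 0 0;0.6 0.4 0.55 17 0 0 0;0.6 0.4 0.55 18.5 0 0 0;0.6 0.4 0.55 18.5 0 0 0;0 0.4 0.55 18.5 0 0 0;0 0.4 0.55 18.5 0 0 0;0 0.4 0.55 18.5 0 0 0;0 0.4 0.55 18.5 0 0 0;0 0.4 0.55 18.5 0 0 0;0 0.4 0.55 18.5 0 0 0;0 0.4 0.55 18.5 0 0 0;0 0.4 0.55 18.5 0 0 0", newtons=40)

```text
time_s: 4.72
eef_pos: [583.8, 14.2, 114.9]
ee_rot: [0.001, 0.12, 0.993, -0.0]
force: [-1.0, -0.8, 7.1]
grip_width: 0.256
grip_force: 39.2
```

Request:
step_arm(commands="0 0 0 -1 0 0 0;0 0 0 -2 0 0 0;0 0 0 -4 0 0 0;0 0 0 -6 0 0 0;0 -0.5 -2 -6 0 0 0;0 -1.2 -5 -6 0 0 0;0 -2 -8 -6 0 0 0;0 -2.7 -11 -6 0 0 0;0 -3.4 -14 -6 0 0 0;0 -4.2 -17 -6 0 0 0;0 -4.7 -19.3 -6 0 0 0;0 -5 -20.4 -6 0 0 0;0 -5 -20.4 -6 0 0 0;0 -5 -20.4 -6 0 0 0")

```text
time_s: 5.88
eef_pos: [583.3, -194.9, 173.7]
ee_rot: [0.0, 0.12, 0.993, 0.0]
force: [-0.0, 0.4, -0.2]
grip_width: 0.25
grip_force: 39.3
```

```bash
python3 - <<'E'
from look import *
s=sense();print(s["eef_pos"],s["force"],s["grip_width"])
look(["knob_grip","well_mouth","cover_grip"],dict(knob_grip=67,well_mouth=85,cover_grip=167),"c")
a=cv2.imread("pics/c_wrist.png");b=cv2.imread("pics/c_side.png")
cv2.imwrite("pics/c.png",cv2.resize(np.hstack([a,b]),(800,300)))
E
```

```text
[ 583.30818032 -194.94964118  173.66569151] [-0.02423194  0.4322173  -0.19257317] 0.25049694294465813
wrist knob_grip 0.76 [466. 146.] [581.   10.3  67. ]
wrist well_mouth 0.63 [480. 150.] [582.5  14.1  85. ]
wrist cover_grip 0.67 [238.  25.] [ 471.  -174.8  167. ]
wrist cover_grip 0.62 [254. 263.] [ 584.  -195.3  167. ]
side knob_grip 0.55 [296. 211.] [580.7   5.2  67. ]
side well_mouth 0.67 [299. 203.] [588.5   8.5  85. ]
side cover_grip 0.96 [370. 212.] [ 586.3 -195.9  167. ]
side cover_grip 0.74 [238. 263.] [ 296.3 -189.8  167. ]
side cover_grip 0.73 [294. 295.] [ 325.  -292.7  167. ]
top knob_grip 0.54 [280. 160.] [585.6   5.4  67. ]
top well_mouth 0.88 [279. 160.] [580.1  10.3  85. ]
top cover_grip 0.52 [291. 236.] [385.   -2.5 167. ]
[-0.51  0.57  1.31  0.    1.26 -1.84] [ 583.2 -195.5  173.3] 6.4833
```

View pics/c.png

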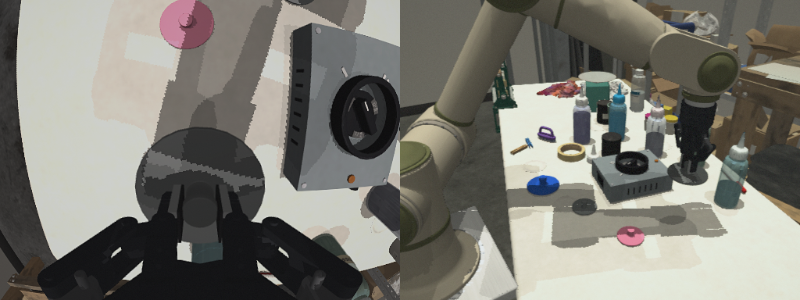

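The cover is held level; the knob's bar is visible and points at the single mark. Lowering the cover.

Request:
step_arm(commands="0 0 0 3 0 0 0;0 0 0 6 0 0 0;0 0 0 9 0 0 0;0 0 0 11 0 0 0;0 0 0 12.5 0 0 0;0 0 0 13.3 0 0 0;0 0 0 13.7 0 0 0;0 0 0 13.9 0 0 0;0 0 0 14 0 0 0;0 0 0 14 0 0 0")

```text
time_s: 7.32
eef_pos: [583.7, -195.8, 34.2]
ee_rot: [0.001, 0.12, 0.993, -0.0]
force: [0.5, -0.1, -1.2]
grip_width: 0.249
grip_force: 39.3
```

Request:
step_arm(commands="0 0 0 0.1 0 0 0;0 0 0 0.1 0 0 0;0.5 0 0 0.1 0 0 0;0.6 0 0 0.1 0 0 0;0.6 0 0 0.1 0 0 0;0.6 0 0 0.1 0 0 0;0.6 0 0 -1 0 0 0;0.6 0 0 -4 0 0 0;0.6 0 0 -8 0 0 0;0.5 0 0 -12 0 0 0;0.5 0 0 -16 0 0 0;0.5 0 0 -16 0 0 0")

```text
time_s: 8.32
eef_pos: [585.6, -196.8, 202.9]
ee_rot: [0.007, 0.12, 0.993, -0.003]
force: [0.8, -0.8, -0.2]
grip_width: 0.5
grip_force: 0.0
```

```bash
python3 - <<'E'
from look import *
s=sense();print(s["eef_pos"],s["force"],s["grip_width"])
look(["knob_grip","well_mouth","cover_grip"],dict(knob_grip=67,well_mouth=85,cover_grip=26),"d",("wrist","side"))
E
```

```text
[ 585.62903192 -196.82747222  202.88650604] [ 0.76771533 -0.78424738 -0.24854226] 0.4999258246353882
wrist knob_grip 0.96 [451. 137.] [578.4   7.2  67. ]
wrist well_mouth 0.72 [468. 140.] [579.6  15.   85. ]
wrist cover_grip 0.72 [257. 173.] [ 582.4 -194.8   26. ]
wrist cover_grip 0.69 [243.  30.] [ 437.3 -173.8   26. ]
side knob_grip 0.66 [296. 208.] [588.7  14.7  67. ]
side well_mouth 0.92 [298. 204.] [583.8   5.5  85. ]
side cover_grip 0.93 [359. 269.] [ 591.4 -191.9   26. ]
side cover_grip 0.72 [293. 294.] [ 428.7 -176.6   26. ]
side cover_grip 0.58 [183. 227.] [353.4 145.1  26. ]
[-0.51  0.56  1.29 -0.    1.3  -1.84] [ 582.9 -195.5  192.2] 8.7167
```

Request:
step_arm(commands="0.5 0.9 4 -3 0 0 -0.1;0.5 1.9 8 -3 0 0 -0.2;0.5 2.9 12 -3 0 0 -0.3;0.5 3.8 16 -3 0 0 -0.4;0.5 4.4 18.5 -3 0 0 -0.5;0.5 4.85 20.3 -3 0 0 -0.6;0.5 4.85 20.3 -3 0 0 -0.6;0.5 4.85 20.3 -3 0 0 -0.6;0.5 4.85 20.3 -3 0 0 -0.6")

```text
time_s: 9.47
eef_pos: [584.4, 12.2, 222.9]
ee_rot: [-0.0, -0.178, 0.984, -0.0]
force: [-0.1, -0.1, 0.0]
grip_width: 0.502
grip_force: 0.0
```

```bash
python3 - <<'E'
from look import *
s=sense();print(s["eef_pos"],s["force"],s["wrist_torque"],s["grip_width"])
look(["knob_grip","well_mouth"],dict(knob_grip=67,well_mouth=85),"e",("wrist",))
a=cv2.imread("pics/e_wrist.png")
print([(round(d["score"],2),np.round(d["rect"])) for d in trace("wrist","knob_grip")[:3]])
cv2.imwrite("pics/e.png",cv2.resize(a[60:310,150:370],(704,600*800//800)))
E
```

```text
[584.36086497  12.19915311 222.91399667] [-0.06747524 -0.06331142  0.0244289 ] [ 0.02339663  0.02351518 -0.00759018] 0.502263216399772
wrist knob_grip 0.78 [254. 180.] [583.   10.1  67. ]
wrist well_mouth 0.85 [257. 184.] [581.6  11.8  85. ]
[-0.18  0.46  1.35 -0.    1.33 -2.11] [584.4  11.9 223.1] 9.6167
[(0.68, array([256., 176.,  59.,  62.])), (0.48, array([371., 255.,  72.,  64.]))]
```

View pics/e.png

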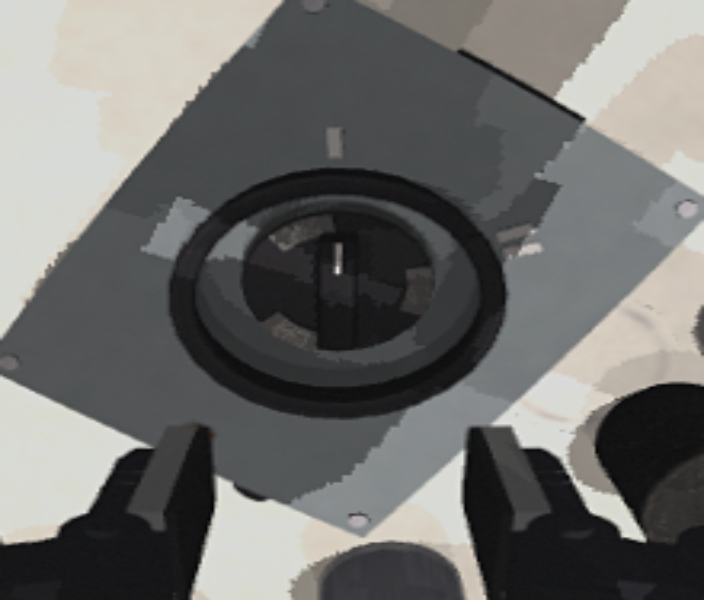

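The picture shows the bar upright in the image at column ~255, row ~182, centred in the collar and between the fingers. Descending to the bar.

Request:
step_arm(commands="0.4 0 0 3 0 0 0;0.4 0 0 6 0 0 0;0.4 0 0 9 0 0 0;0.4 0 0 11 0 0 0;0.4 0 0 12.5 0 0 0;0.4 0 0 13.5 0 0 0;0.4 0 0 14 0 0 0;0.4 0 0 14.4 0 0 0;0.4 0 0 14.4 0 0 0;0.4 0 0 14.4 0 0 0")

```text
time_s: 10.5
eef_pos: [584.7, 13.0, 80.0]
ee_rot: [0.001, -0.179, 0.984, -0.0]
force: [0.9, -0.3, 0.2]
grip_width: 0.403
grip_force: 0.0
```

Request:
step_arm(commands="0.2 0 0 0 0 0 0;0.1 0 0 0 0 0 0;0 0 0 0 0 0 0;0 0 0 0 0 0 0;0 0 0 0 0 0 0;0 0 0 0 0 0 0;0 0 0 0 0 0 0", newtons=25)

```text
time_s: 11.08
eef_pos: [585.0, 12.6, 79.9]
ee_rot: [0.001, -0.179, 0.984, -0.001]
force: [1.3, -5.2, 4.5]
grip_width: 0.13
grip_force: 29.7
```

```bash
python3 -c "
from h import *
s=sense();print(s)"
```

```text
{'time_s': 11.0833, 'joints': array([-1.78343368e-01,  6.17954475e-01,  1.50212179e+00, -7.16720918e-04,
        1.01946796e+00, -2.10890941e+00]), 'dq': array([-6.05175925e-04,  8.15966224e-05,  8.81862005e-04, -1.19552414e-03,
        6.91367572e-04,  4.28547154e-04]), 'tau': array([ 3.07946272e+00, -4.76163876e+01, -1.92719007e+01,  1.07566204e+00,
        6.05117250e-01,  2.60386127e-02]), 'eef_pos': array([584.95081206,  12.58415144,  79.94546242]), 'ee_rot': array([ 8.52102046e-04, -1.79100563e-01,  9.83830192e-01, -6.45169965e-04]), 'force': array([ 1.27856689, -5.24152995,  4.53761022]), 'wrist_torque': array([-0.92099519, -0.23256696,  0.02874863]), 'grip_force': 29.692807495594025, 'grip_width': 0.1302297870887263}
```

Request:
step_arm(commands="0 0 -0.05 0 0 0 0;0 0 -0.1 0.1 0 0 0;0 0 -0.1 0.2 0 0 0;0 0 -0.1 0.3 0 0 0;0 0 -0.1 0.3 0 0 0")

```text
time_s: 11.5
eef_pos: [585.0, 12.3, 76.6]
ee_rot: [0.0, -0.179, 0.984, 0.0]
force: [0.7, -2.1, 6.3]
grip_width: 0.133
grip_force: 29.9
```

Request:
step_arm(commands="0 0 -0.05 0.1 0 0 0;0 0 -0.05 0.2 0 0 0;0 0 -0.05 0.2 0 0 0")

```text
time_s: 11.75
eef_pos: [585.1, 12.2, 74.6]
ee_rot: [0.0, -0.179, 0.984, 0.0]
force: [-1.3, -1.0, 6.2]
grip_width: 0.132
grip_force: 29.9
```

Request:
step_arm(commands="0 0 0 0.1 0 0 0;0 0 0 0.2 0 0 0;0 0 0 0.2 0 0 0")

```text
time_s: 12.0
eef_pos: [585.1, 12.2, 72.7]
ee_rot: [0.0, -0.179, 0.984, 0.0]
force: [-0.2, -0.1, 6.2]
grip_width: 0.13
grip_force: 30.0
```

Request:
step_arm(commands="0 0 0 0.1 0 0 0;0 0 0 0.1 0 0 0;0 0 0 0.1 0 0 0")

```text
time_s: 12.25
eef_pos: [585.1, 12.2, 72.0]
ee_rot: [0.0, -0.179, 0.984, 0.0]
force: [-0.7, -0.7, 8.1]
grip_width: 0.131
grip_force: 30.2
```

Request:
step_arm(commands="0 0 0 0.1 0 0 0;0 0 0 0.1 0 0 0;0 0 0 0.1 0 0 0")

```text
time_s: 12.5
eef_pos: [585.1, 12.2, 71.4]
ee_rot: [0.001, -0.179, 0.984, 0.0]
force: [-2.8, -0.2, 12.1]
grip_width: 0.131
grip_force: 30.7
```

Request:
step_arm(commands="0 0 0 0.1 0 0 0;0 0 0 0.1 0 0 0;0 0 0 0.1 0 0 0")

```text
time_s: 12.75
eef_pos: [585.2, 12.2, 70.9]
ee_rot: [0.001, -0.179, 0.984, 0.0]
force: [-3.6, 0.3, 16.3]
grip_width: 0.131
grip_force: 31.2
```

Force slope jumped to ~7 N/mm: buffer reached, so the catch must be free. Back off slightly and test the turn.

Request:
step_arm(commands="0 0 0 -0.07 0 0 0;0 0 0 -0.07 0 0 0.08;0 0 0 -0.07 0 0 0.14;0 0 0 -0.07 0 0 0.14")

```text
time_s: 13.08
eef_pos: [585.2, 12.1, 71.3]
ee_rot: [0.001, -0.108, 0.994, 0.0]
force: [-1.2, -0.5, 12.9]
grip_width: 0.132
grip_force: 30.8
```

```bash
python3 -c "
from h import *
s=sense();print(s['wrist_torque'],s['force'],s['ee_rot'],s['joints'])"
```

```text
[-0.03540324  0.41853234 -0.07088185] [-1.15690177 -0.53628247 12.92530691] [ 6.63490218e-04 -1.08295131e-01  9.94118547e-01  1.99359507e-04] [-1.79636271e-01  6.30753139e-01  1.50636662e+00  9.00524430e-04
  1.00331412e+00 -1.96793212e+00]
```

Request:
step_arm(commands="0 0 0 0 0 0 0.07;0 0 0 0 0 0 0.12;0 0 0 0 0 0 0.12")

```text
time_s: 13.33
eef_pos: [585.3, 12.0, 71.3]
ee_rot: [0.001, -0.049, 0.999, 0.0]
force: [-1.2, -1.2, 13.8]
grip_width: 0.131
grip_force: 30.8
```

```bash
python3 -c "
from h import *
s=sense();print(s['wrist_torque'],s['force'],s['ee_rot'],s['joints'])"
```

```text
[-0.11487832  0.43365665 -0.05506048] [-1.16373819 -1.17664891 13.76331565] [ 7.12654565e-04 -4.87326958e-02  9.98811587e-01  1.72687699e-04] [-1.79694365e-01  6.30699497e-01  1.50628590e+00  7.81720495e-04
  1.00329733e+00 -1.84841449e+00]
```

Free (0.26 rad at 0.055 N m). Turning on.

Request:
step_arm(commands="0 0 0 0 0 0 0.08;0 0 0 0 0 0 0.17;0 0 0 0 0 0 0.26;0 0 0 0 0 0 0.35;0 0 0 0 0 0 0.44;0 0 0 0 0 0 0.53;0 0 0 0 0 0 0.62;0 0 0 0 0 0 0.7;0 0 0 0 0 0 0.78;0 0 0 0 0 0 0.85;0 0 0 0 0 0 0.85")

```text
time_s: 14.25
eef_pos: [585.2, 11.6, 71.3]
ee_rot: [0.001, 0.368, 0.93, 0.0]
force: [-2.3, -3.1, 13.0]
grip_width: 0.129
grip_force: 30.8
```

```bash
python3 -c "
from h import *
s=sense();print(s['wrist_torque'],s['force'],s['ee_rot'],s['joints'])"
```

```text
[-0.53433521  0.52147031 -0.05921562] [-2.30637568 -3.1432914  13.00763549] [5.91121154e-04 3.67873523e-01 9.29875646e-01 6.92108764e-05] [-1.80121148e-01  6.30693911e-01  1.50636332e+00 -1.12868485e-04
  1.00334892e+00 -9.97414440e-01]
```

Turned 1.11 rad; now to the stop in small steps.

Request:
step_arm(commands="0 0 0 0 0 0 0.05;0 0 0 0 0 0 0.1;0 0 0 0 0 0 0.1")

```text
time_s: 14.5
eef_pos: [585.2, 11.6, 71.3]
ee_rot: [0.001, 0.413, 0.911, 0.0]
force: [-3.1, -3.3, 13.9]
grip_width: 0.135
grip_force: 30.8
```

```bash
python3 -c "
from h import *
s=sense();print(s['wrist_torque'],s['force'],s['ee_rot'],s['joints'])"
```

```text
[-0.58151678  0.54261017 -0.10367718] [-3.14000768 -3.32767423 13.88100383] [5.74520942e-04 4.13358329e-01 9.10568262e-01 5.24295993e-05] [-1.80140567e-01  6.30719940e-01  1.50635140e+00 -2.11217278e-04
  1.00338134e+00 -8.98545014e-01]
```

Request:
step_arm(commands="0 0 0 0 0 0 0.05;0 0 0 0 0 0 0.08;0 0 0 0 0 0 0.08")

```text
time_s: 14.75
eef_pos: [585.2, 11.6, 71.3]
ee_rot: [0.001, 0.448, 0.894, -0.0]
force: [-3.2, -3.7, 13.5]
grip_width: 0.13
grip_force: 38.7
```

```bash
python3 -c "
from h import *
s=sense();print(s['wrist_torque'],s['force'],s['ee_rot'],s['joints'])"
```

```text
[-0.54792449  0.44952836  0.86310192] [-3.17883548 -3.72612676 13.52257444] [ 6.84412145e-04  4.48092141e-01  8.93987089e-01 -2.24092716e-04] [-1.79897803e-01  6.30702287e-01  1.50633956e+00 -9.66037824e-04
  1.00336320e+00 -8.20914950e-01]
```

End stop felt. Relax the twist, rise with the spring, then release.

Request:
step_arm(commands="0 0 0 0 0 0 -0.04;0 0 0 0 0 0 -0.05;0 0 0 -0.2 0 0 -0.05;0 0 0 -0.4 0 0 -0.05;0 0 0 -0.6 0 0 -0.05;0 0 0 -0.75 0 0 -0.05;0 0 0 -0.75 0 0 -0.05")

```text
time_s: 15.33
eef_pos: [585.0, 11.6, 78.1]
ee_rot: [0.0, 0.426, 0.905, -0.0]
force: [0.2, -2.3, 5.2]
grip_width: 0.128
grip_force: 29.8
```

```bash
python3 -c "
from h import *
s=sense();print(s['wrist_torque'],s['force'],s['ee_rot'],s['joints'])"
```

```text
[-0.63977062 -0.02356423  0.13084109] [ 0.17077108 -2.34622944  5.2365846 ] [ 3.01862851e-04  4.25690207e-01  9.04868916e-01 -2.02941897e-05] [-1.80157256e-01  6.21152092e-01  1.50215271e+00 -2.28205588e-04
  1.01771477e+00 -8.71384678e-01]
```

Request:
step_arm(commands="0 0 0 -0.1 0 0 0;0.2 0 0 -0.1 0 0 0;0.4 0 0 -0.1 0 0 0;0.4 0 0 -0.1 0 0 0;0.4 0 0 -0.1 0 0 0;0.4 0 0 -1 0 0 0;0.4 0 0 -4 0 0 0;0.4 0 0 -8 0 0 0;0.4 0 0 -12 0 0 0;0.4 0 0 -15 0 0 0;0.4 0 0 -15 0 0 0")

```text
time_s: 16.25
eef_pos: [586.8, 11.6, 235.0]
ee_rot: [0.006, 0.426, 0.905, 0.002]
force: [0.5, 0.3, 0.7]
grip_width: 0.4
grip_force: 0.0
```

```bash
python3 - <<'E'
from look import *
look(["knob_grip","cover_grip"],dict(knob_grip=67,cover_grip=26),"f",("wrist","side"))
a=cv2.imread("pics/f_wrist.png");b=cv2.imread("pics/f_side.png")
cv2.imwrite("pics/f.png",np.hstack([cv2.resize(a[60:310,140:390],(400,400)),cv2.resize(b[110:310,200:400],(400,400))]))
E
```

```text
wrist knob_grip 0.95 [254. 172.] [580.7  15.2  67. ]
wrist cover_grip 0.82 [ 82. 202.] [ 434.4 -168.8   26. ]
wrist cover_grip 0.79 [117.  86.] [396.3 -12.8  26. ]
wrist cover_grip 0.78 [160. 278.] [ 581.7 -191.9   26. ]
side knob_grip 0.48 [298. 206.] [598.6  20.4  67. ]
side cover_grip 0.71 [237. 259.] [395.7 -28.1  26. ]
side cover_grip 0.64 [185. 228.] [354.5 137.9  26. ]
side cover_grip 0.64 [296. 300.] [ 423.7 -190.2   26. ]
[-0.18  0.46  1.34  0.    1.34 -0.87] [584.4  11.8 226.1] 16.55
```

View pics/f.png

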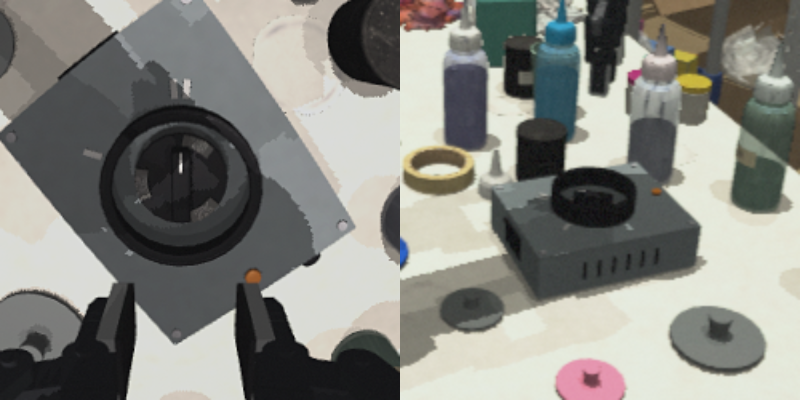

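The bar now points at the double mark (crop 181,87), the cover stands flat on the table (crop 717,338), and the jar and bottles are still standing. Handing in.

```bash
python3 -c "
from rig import *
print(finish_job())"
```

```text
the job is handed in; nothing more can be done
None
```

The heater is switched on: the dust cover stands upright on the table to the right of the box, and the knob was turned to its end stop and sprang back up in line with the ON mark. The job is handed in, but the hand-in call returned no verdict.

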